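# Load the top reagent cartridge and hold the sprung reader arm at its stop

## Task

Take the purple reagent cartridge from the stock tray, lay it along the groove between the two grey cartridges in the reading station so that it rests on both, centred lengthwise, and let go of it. Then, with the fingers on the upright teal grip post, swing the sprung reader arm round against its spring until it is fully at its stop, and finish while still holding it there. Leave the other cartridges and everything else on the bench where they are.

Things in the scene. Friction and masses are not known exactly. Their poses are not given: they have to be found in the camera images.
- purple_cartridge: the cartridge to load: white lying cylinder with purple sleeve and cap, 48 mm diameter, 90 mm long, about 0.2 kg, rigid; origin at the middle of its length on its axis; its own x runs along the axis towards the cap. Starts lying in one of the three cradles of the stock tray
- stock_tray: low fixed grey plate 280 x 110 mm, 4 mm thick, with three cradles 90 mm apart along its x, each two 4 mm high rails 33 mm apart running along its y; a cartridge in a cradle lies along the tray's y with its axis 28 mm above the bench. Origin: centre of its underside
- station: reading station, fixed: grey plate 200 (x) x 300 (y) mm, 6 mm thick, turned up to 0.3 rad. On it: a tray with 16 mm high off-white walls (106 x 110 mm, centre at x 0, y +70 mm), where two grey cartridges lie side by side along the station's x, and a hanger block for the sprung reader arm (pivot at x +85, y -100 mm). Origin: at the plate's underside, x and y along its edges
- saddle (a point): where the centre of the purple cartridge belongs: over the middle of the groove between the two grey cartridges, 71 mm above the bench, 17 mm above the grey cartridges' tops; axes as the station's
- pivot (a point): point on the vertical pivot axis of the reader arm, 80 mm above the bench, level with the foot of the grip post
- reader_arm (a joint): angle of the reader arm, an aluminium bar 13 mm wide, 66 to 80 mm above the bench, with a black head (40 x 24 x 36 mm) 170 mm from the pivot. 0 = at rest, where its spring keeps it; grows anticlockwise seen from above; 1.0 rad = against the red stop pin, the arm then pointing along the station's +y, its head facing the end of the purple cartridge. Springs back when let go
- grip_post: upright round teal post on the reader arm, 16 mm diameter, 50 mm tall, 90 mm from the pivot axis; origin at its foot, 80 mm above the bench; moves in a level arc with the arm and is a sleeve that turns easily about its own axis. The spring resists there with 2.3 N at rest, 6 N at the stop
- base_left: grey cartridge in the station's tray, on its +y side; 48 mm diameter, 90 mm long, about 0.2 kg, rigid; origin at the middle of its length on its axis; its own x runs along the axis towards the cap
- base_right: grey cartridge in the station's tray, on its -y side; 48 mm diameter, 90 mm long, about 0.2 kg, rigid; origin at the middle of its length on its axis; its own x runs along the axis towards the cap
- red_cartridge: spare red cartridge in the stock tray, to be left; 48 mm diameter, 90 mm long, about 0.2 kg, rigid; origin at the middle of its length on its axis; its own x runs along the axis towards the cap
- yellow_cartridge: spare yellow cartridge in the stock tray, to be left; 48 mm diameter, 90 mm long, about 0.2 kg, rigid; origin at the middle of its length on its axis; its own x runs along the axis towards the cap
- wash_bottle: standing bottle with blue cap, 60 mm diameter, 150 mm tall, origin at its foot; to be left
- beaker: standing glass cup, 72 mm diameter, 85 mm tall, origin at its foot; to be left
- jar: standing jar with red lid, 60 mm diameter, 75 mm tall, origin at its foot; to be left
- tube_rack: fixed white rack of capped tubes, 110 x 200 mm, 90 mm tall, origin at its foot
- tip_box: fixed blue box, 90 x 120 mm, 55 mm tall, origin at its foot
There are look-alikes about, which are no part of the job. Leave any green look-alike of the base_left alone.

How it is judged:
By the outcome, as a careful person would: the job done as asked, in the order asked, and still so for the second after the job is handed in, while the arm keeps its last pose, push and grip.
It also fails if it takes over 48 s, if anything falls off the work surface, if the arm or the gripper's body presses on something with over 40 N, if the wrist force passes 120 N, or if a joint passes its speed limit or range.

## Robot

A 7-joint arm with a two-finger parallel gripper is mounted at the origin on the work surface. World frame = base frame: x ahead of the robot, y to its left, z up, the work surface at z = 0. Lengths are in mm, angles in rad, forces in N, time in s.
With the tool pointing down it reaches from about 375 to 925 mm from the base axis. Payload 3.1 kg.
Tool frame: the origin (TCP) lies between the finger pads; the fingertips stand 22 mm ahead of it and the grasp point (between the pads) lies 3 mm ahead of it; z points along the fingers, y is the line along which they close (so a half turn about z gives the same grasp; the last joint's range is limited). The gripper opens to 85 mm and grips with 20 to 120 N. Pads are 22 mm wide; open, the fingers measure 114 mm over their backs; the gripper's body (76 mm by 85 mm) begins 54 mm behind the grasp point. The pads swing forward as they close: fully open they stand 13 mm farther back than shut.
Start: joints at [-1.413, 0.383, 0.044, 1.598, -0.018, 1.161, -0.05], TCP at [164.44, 628.858, 253.269] pointing down, gripper open.
Joint ranges: [-2.61, 2.61], [-0.41, 2.15], [-1.48, 1.57], [0, 2.5], [-1.57, 4.71], [0.05, 1.97], [-2.85, 2.85]. Speed limits (rad/s): [2.79, 2.79, 3.14, 3.14, 3.14, 3.14, 3.14].

## Interface

Orientations are given as a unit quaternion [w, x, y, z].
In Python, from cell import manip gives the robot as it stands.
- The arm moves only by the tool move_arm, never from a script. Its argument "increments" is a list of rows, each an object with "offset": the shift along the tool's x, y, z in mm, a list of three; "twist": the turn, a rotation vector about the tool's x, y, z in degrees, a list of three; "fingers": the closure, from 0 (fully open) to 1 (shut). In form: [{"offset": [x, y, z], "twist": [rx, ry, rz], "fingers": fingers}, ...]. A call has 1 to 5 rows; each row is the pose to reach, as a shift and turn from the pose commanded when the call began, along the tool's axes at that moment; what a row does not reach only later rows make up. A row lasts 1/8 s, in which the tool goes at most 62.5 mm and 10.7 degrees, less where a joint would pass 70% of its speed; a pose out of reach is approached as far as the arm can. A call with a gripper value outside its range is refused whole. The fingers move at their own pace and stop on an object; the grip force is fixed at half the most. Time passes only in rows, so rows that repeat a pose let the fingers close. It gives the time, the measured TCP pose, the force, the opening and the grip force at its end, in the units of the state.
- manip.read_state(): the state, without advancing time (a new reading comes with each control period).
- manip.capture(name): name is "scene" or "top" or "wrist"; returns (picture, depth): 384x512x3 uint8, red, green, blue; 384x512 float32, mm along the optical axis (not along the pixel's ray), 0 where there is no reading.
- manip.calibration(name): a dict with "fovy" (degrees; the focal length in pixels is half the picture's height over the tangent of half this angle, whatever the lens; pixels are square), "cx", "cy" (the principal point, pixels), "eye" and "rotation" of the camera in the world. Camera axes: x right, y down, z forward; pixel columns grow to the right and rows downward; lengths in mm; the calibration is good to about 2 mm. A picture is of the moment at which its call begins: read the wrist's pose just before it. calibration takes no time and is no camera call; for the wrist camera it gives the pose at the moment of the call.
- manip.job_done(): hands the job in; it is judged then, once.
Trained networks look in the newest picture that a camera, given by its name, has taken for a name from the list of things; names that differ only in an ending like _2 or _b are one class to them, and where a whole thing is asked for, a point or a joint stands for the part that bears it (a point fixed in the world has none). Each returns a list of dicts, best first, with "conf" (0 to 1); they miss things now and then, are a little off and sometimes report something else, mostly with a low value. They report only what shows in the picture. A call takes as long as a camera call. They do not tell look-alikes from the thing itself.
- manip.cut_out(camera, label): "region" (384x512 bool, what is visible of it) and "bbox" ([left, top, width, height] in pixels, round what is visible of it).
- manip.place_of(camera, label): "point" ([column, row] in pixels: a listed point, or the origin of a listed thing).
The state is a dict: "time_s": time; "joint_positions": joint angles; "qd": joint speeds; "tau": joint torques, N m; "ee_pos": TCP position; "tool_rot": TCP orientation; "ft_force": force on the tool from outside, world axes, zero at the start; "torque": the same for the moment, N m; "grip_width": finger opening in mm; "grip_force": force on a finger pad.
Only numpy, scipy, OpenCV 4.12 (cv2) and the standard library are available. Lean on these libraries where they do the work, as an engineer would, in place of code of your own. Each camera call takes 0.05 s, during which the arm holds its last target. There are 200 camera calls.

## Working session

There is one attempt and no reset: what is moved stays moved. The work goes in short steps, Python scripts to look and compute and a tool call to move; the robot and the scene stay as the last step left them, time stands still between calls to the robot, and variables do not carry over. Pictures are saved under pics/ and viewed, at most 10 in all, crops included, and the job is handed in when it is done.

Besides the shell and the picture viewer there is one more tool, called in YAML: its name, and indented under it one key for each argument. move_arm: Moves the arm, as the interface text tells. Its arguments: {"type":"object","properties":{"increments":{"type":"array"}},"required":["increments"]}

```bash
ls; mkdir -p pics
cat > h.py <<'E'
import numpy as np, cv2
from cell import manip
from scipy.spatial.transform import Rotation as R
def K(c):
    k=manip.calibration(c); f=192/np.tan(np.radians(k["fovy"])/2)
    r=np.array(k["rotation"],float)
    if r.shape!=(3,3): r=R.from_quat(np.r_[r[1:],r[0]]).as_matrix()
    return f,k["cx"],k["cy"],np.array(k["eye"],float),r
def pts(c,d,mask):
    f,cx,cy,e,r=K(c); v,u=np.nonzero(mask&(d>0)); z=d[v,u]
    return np.c_[(u-cx)/f*z,(v-cy)/f*z,z]@r.T+e
def ray(c,p,z):  # hit plane z
    f,cx,cy,e,r=K(c); q=r@np.array([(p[0]-cx)/f,(p[1]-cy)/f,1]); return e+q*(z-e[2])/q[2]
def tcp():
    s=manip.read_state(); q=s["tool_rot"]; return np.array(s["ee_pos"]),R.from_quat(np.r_[q[1:],q[0]])
E
python3 - <<'E'
from h import *
print(manip.calibration("top"),manip.calibration("scene")); print(manip.read_state())
a,d=manip.capture("top"); b,d2=manip.capture("scene")
np.savez("cap.npz",a=a,d=d,b=b,d2=d2)
cv2.imwrite("pics/top.png",a[:,:,::-1]); cv2.imwrite("pics/scene.png",b[:,:,::-1])
for c,dd in(("top",d),("scene",d2)):
  for n in["purple_cartridge","stock_tray","station","base_left","base_right","red_cartridge","yellow_cartridge","reader_arm","grip_post","wash_bottle","beaker","jar","tube_rack","tip_box"]:
    for o in manip.cut_out(c,n)[:3]:
        p=pts(c,dd,o["region"]); print(c,n,round(o["conf"],2),o["bbox"],np.median(p,0).round(),np.percentile(p[:,2],95).round() if len(p) else '')
  for n in["saddle","pivot","grip_post","purple_cartridge","base_left","base_right"]:
    z=dict(saddle=71,pivot=80,grip_post=80,purple_cartridge=28,base_left=30,base_right=30)[n]
    for o in manip.place_of(c,n)[:2]: print(c,"PT",n,round(o["conf"],2),np.round(o["point"]),ray(c,o["point"],z).round(1))
E
```

```text
pics
{'fovy': 46.02220383293814, 'cx': 252.54176176002582, 'cy': 192.57118650041852, 'eye': array([3.31484673e+02, 3.13631856e-01, 1.52243636e+03]), 'rotation': array([ 0.04444073, -0.69611416,  0.7153406 , -0.04168842])} {'fovy': 50.81279404662768, 'cx': 250.8138872019547, 'cy': 196.0879857587283, 'eye': array([1330.71593874,  396.44407046,  800.2306422 ]), 'rotation': array([-0.2348068 ,  0.46142196,  0.76980779, -0.37329815])}
{'time_s': 0.0, 'joint_positions': array([-1.41280945,  0.38387216,  0.04384487,  1.59959122, -0.0179218 ,
        1.16117566, -0.04989292]), 'qd': array([-3.34118882e-04, -1.86235278e-04, -7.65573542e-05, -8.69774183e-04,
        1.33253349e-03,  6.01953458e-04, -1.21574481e-03]), 'tau': array([-3.35024765e-05, -4.33468509e+01,  1.02469839e+00, -2.49513835e+01,
        1.05263616e-02,  1.14418051e-02,  5.97800508e-06]), 'ee_pos': array([164.23359032, 627.99228578, 251.85524146]), 'tool_rot': array([-1.05360187e-04,  1.27511370e-01,  9.91836221e-01, -1.32265148e-03]), 'ft_force': array([ 0.12481673, -0.66116977,  0.37786142]), 'torque': array([-0.03949847,  
[... 2924 characters left out ...]
, 31.9] [593. 263.  44.] 52.0
scene jar 0.83 [238.2, 270.1, 24.1, 32.7] [775. 120.  54.] 77.0
scene tube_rack 0.89 [71.5, 170.2, 74.5, 44.9] [ 653. -433.   56.] 88.0
scene tube_rack 0.16 [308.3, 222.6, 74.3, 67.2] [563. 287.   4.] 8.0
scene tip_box 0.6 [185.7, 134.3, 38.3, 33.1] [ 300. -314.   47.] 57.0
scene PT saddle 0.55 [238. 190.] [482.9 -78.1  71. ]
scene PT pivot 0.6 [183. 188.] [ 562.9 -219.7   80. ]
scene PT grip_post 0.38 [192. 210.] [ 634.  -140.9   80. ]
scene PT purple_cartridge 0.6 [359. 222.] [395.3 277.   28. ]
scene PT base_left 0.7 [302. 216.] [454.4 121.4  30. ]
scene PT base_left 0.58 [254. 192.] [418.4 -57.   30. ]
scene PT base_right 0.58 [239. 193.] [443.1 -96.4  30. ]
```

Run:
```python
import cv2
a=cv2.imread("pics/top.png")[100:290,90:430]; cv2.imwrite("pics/topc.png",cv2.resize(a,None,fx=2.3,fy=2.3,interpolation=cv2.INTER_CUBIC))
```

```text
(no output)
```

View pics/topc.png

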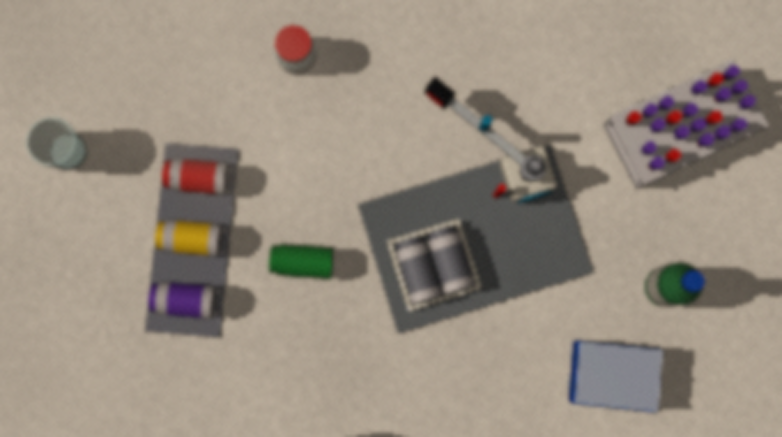

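View pics/scene.png

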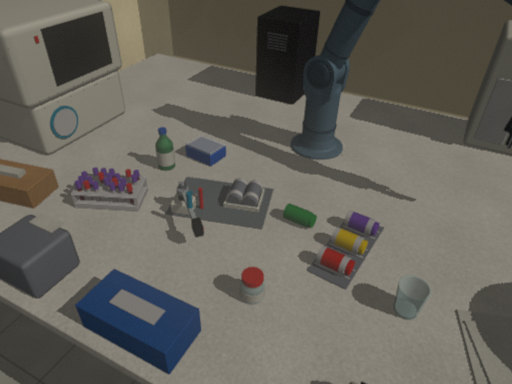

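The top view shows purple in the cradle nearest the robot (crop 182,300) with yellow and red beyond it. The green look-alike is at (302,261). The station has its two grey cartridges at (418,270)/(453,262), the arm at rest to the upper right, and the red stop pin at (500,190).

Run:
```python
from h import *
z=np.load("cap.npz"); d=z["d"]
for n,lo,hi in(("stock_tray",2,9),("station",3,10),("purple_cartridge",20,60),("base_left",25,60),("base_right",25,60)):
    for c,dd in(("top",d),("scene",z["d2"])):
      for o in manip.cut_out(c,n)[:2]:
        p=pts(c,dd,o["region"]); p=p[(p[:,2]>lo)&(p[:,2]<hi)]
        if len(p)>20: print(n,c,cv2.minAreaRect(p[:,:2].astype(np.float32)),p[:,2].max().round())
p,r=tcp(); print(p,r.as_matrix().round(3))
print(manip.calibration("wrist"))
```

```text
stock_tray top ((486.366455078125, 271.9058837890625), (113.26726531982422, 281.6390380859375), 83.64029693603516) 9.0
stock_tray scene ((490.01263427734375, 273.5484313964844), (111.23013305664062, 280.7866516113281), 83.70157623291016) 9.0
station top ((522.5217895507812, -128.66241455078125), (298.1005859375, 302.3560791015625), 16.08136749267578) 10.0
station scene ((478.9639892578125, -140.9775390625), (202.78155517578125, 299.7830810546875), 15.236120223999023) 10.0
purple_cartridge top ((398.3748779296875, 283.1964416503906), (91.78651428222656, 47.78611755371094), 83.70374298095703) 58.0
purple_cartridge scene ((406.14739990234375, 284.0025329589844), (90.3770980834961, 40.40553283691406), 88.34976959228516) 56.0
base_left top ((449.31146240234375, 111.18135833740234), (89.59383392333984, 46.84339141845703), 86.97299194335938) 55.0
base_left top ((432.603759765625, -55.24101257324219), (90.04147338867188, 48.769493103027344), 16.71965980529785) 59.0
base_left scene ((456.3229064941406, 112.5126953125), (90.89411926269531, 40.11326599121094), 84.24005126953125) 51.0
base_left scene ((433.7373962402344, -53.49114227294922), (93.67698669433594, 44.029178619384766), 14.05687427520752) 57.0
base_right top ((446.3309631347656, -104.05843353271484), (89.63966369628906, 49.76682662963867), 15.927206993103027) 59.0
base_right scene ((449.8819580078125, -103.08328247070312), (91.54505157470703, 53.05641555786133), 18.949703216552734) 58.0
[164.39459781 628.85443197 253.25921961] [[-0.967  0.253 -0.   ]
 [ 0.253  0.967 -0.   ]
 [ 0.    -0.    -1.   ]]
{'fovy': 71.27109952017307, 'cx': 252.52454403555754, 'cy': 192.42773610337068, 'eye': array([ 93.86698907, 647.78750625, 374.27860715]), 'rotation': array([0.11559408, 0.78306604, 0.60463701, 0.08865478])}
```

move_arm:
  increments:
    - {"offset":[-315,-275,50],"twist":[0,0,81.6],"fingers":0}
    - {"offset":[-315,-275,50],"twist":[0,0,81.6],"fingers":0}
    - {"offset":[-315,-275,50],"twist":[0,0,81.6],"fingers":0}
    - {"offset":[-315,-275,50],"twist":[0,0,81.6],"fingers":0}
    - {"offset":[-315,-275,50],"twist":[0,0,81.6],"fingers":0}

```text
time_s: 3.22
ee_pos: [340.1, 370.7, 216.4]
tool_rot: [-0.0, 0.564, 0.826, 0.001]
ft_force: [1.4, 1.0, -0.6]
grip_width: 85.2
grip_force: 0.0
```

```bash
cat >> h.py <<'E'
def plan(x,y,z,ang):
    "moves from the measured pose to TCP x,y,z, pointing down, tool y at world angle ang (deg)"
    p,r=tcp(); a=np.radians(ang); Y=np.array([np.cos(a),np.sin(a),0]); Z=np.array([0,0,-1.])
    T=R.from_matrix(np.c_[np.cross(Y,Z),Y,Z])
    s=manip.read_state()
    print("at",s["time_s"],p.round(1),"yang",np.degrees(np.arctan2(*r.as_matrix()[[1,0],1])).round(1),"j",np.round(s["joint_positions"],2))
    print("offset",r.inv().apply(np.array([x,y,z])-p).round(1),"twist",np.degrees((r.inv()*T).as_rotvec()).round(1))
E
python3 -c "
from h import *
plan(399,283,200,-6.3)"
```

```text
at 3.225 [340.1 370.7 216.4] yang 21.3 j [-1.2   0.14  0.31  2.   -0.05  1.01 -0.49]
offset [-103.1   23.    16.3] twist [ 0.  -0.1 27.6]
```

move_arm:
  increments:
    - {"offset":[-103,23,36],"twist":[0,0,27.6],"fingers":0.1}
    - {"offset":[-103,23,36],"twist":[0,0,27.6],"fingers":0.1}
    - {"offset":[-103,23,36],"twist":[0,0,27.6],"fingers":0.1}
    - {"offset":[-103,23,36],"twist":[0,0,27.6],"fingers":0.1}

```text
time_s: 3.72
ee_pos: [398.6, 284.6, 180.2]
tool_rot: [-0.0, 0.743, 0.669, 0.0]
ft_force: [-1.2, 0.1, 0.0]
grip_width: 77.3
grip_force: 0.0
```

Run:
```python
from h import *
a,d=manip.capture("wrist"); cv2.imwrite("pics/w1.png",a[:,:,::-1])
for n in["purple_cartridge"]:
    for o in manip.cut_out("wrist",n)[:2]:
        p=pts("wrist",d,o["region"]); p=p[p[:,2]>20]; q=p[p[:,2]>44]; print(n,o["conf"],o["bbox"],cv2.minAreaRect(p[:,:2].astype(np.float32)),cv2.minAreaRect(q[:,:2].astype(np.float32)),np.percentile(p[:,2],98))
    for o in manip.place_of("wrist",n)[:2]: print(o,ray("wrist",o["point"],28))
plan(399,283,38,-6.3)
print(manip.read_state()["grip_width"])
```

```text
purple_cartridge 0.61 [227.7, 140.6, 48.3, 92.4] ((397.5377197265625, 285.0227966308594), (90.16424560546875, 47.689720153808594), 83.71694946289062) ((397.4670104980469, 284.95526123046875), (89.98080444335938, 38.42741394042969), 84.18313598632812) 53.46800263395082
{'point': [252.7, 186.8], 'conf': 0.83} [398.39833654 283.68063572  28.        ]
at 3.875 [398.  286.1 180.5] yang -5.8 j [-1.1   0.17  0.43  2.06 -0.09  0.93 -0.72]
offset [ -3.2   1.2 142.5] twist [ 0.  -0.   0.5]
76.80857449774054
```

View pics/w1.png

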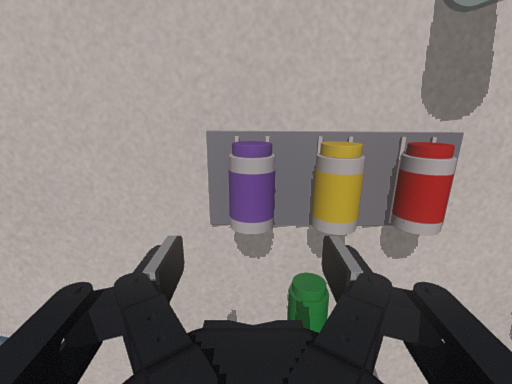

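Purple lies at (252,187), squarely between the finger columns, with yellow and red to its right. Descend and grip.

move_arm:
  increments:
    - {"offset":[-1,0,60],"twist":[0,0,0.3],"fingers":0.1}
    - {"offset":[-1,0,110],"twist":[0,0,0.3],"fingers":0.1}
    - {"offset":[-1,0,135],"twist":[0,0,0.3],"fingers":0.1}
    - {"offset":[-1,0,142],"twist":[0,0,0.3],"fingers":0.1}
    - {"offset":[-1,0,142],"twist":[0,0,0.3],"fingers":0.1}

```text
time_s: 4.5
ee_pos: [398.4, 284.9, 38.5]
tool_rot: [-0.0, 0.744, 0.668, 0.0]
ft_force: [0.5, 0.0, 0.3]
grip_width: 76.9
grip_force: 0.0
```

move_arm:
  increments:
    - {"offset":[0,0,0],"twist":[0,0,0],"fingers":1}
    - {"offset":[0,0,0],"twist":[0,0,0],"fingers":1}
    - {"offset":[0,0,0],"twist":[0,0,0],"fingers":1}
    - {"offset":[0,0,0],"twist":[0,0,0],"fingers":1}
    - {"offset":[0,0,0],"twist":[0,0,0],"fingers":1}

```text
time_s: 5.12
ee_pos: [399.2, 285.2, 39.9]
tool_rot: [-0.0, 0.745, 0.667, 0.002]
ft_force: [-1.0, -0.7, 6.6]
grip_width: 46.6
grip_force: 60.9
```

move_arm:
  increments:
    - {"offset":[0,0,-30],"twist":[0,0,0],"fingers":1}
    - {"offset":[0,0,-80],"twist":[0,0,0],"fingers":1}
    - {"offset":[0,0,-130],"twist":[0,0,0],"fingers":1}
    - {"offset":[0,0,-140],"twist":[0,0,0],"fingers":1}

```text
time_s: 5.62
ee_pos: [400.4, 285.7, 182.2]
tool_rot: [-0.001, 0.745, 0.667, 0.004]
ft_force: [-1.0, -0.6, -2.0]
grip_width: 46.1
grip_force: 62.7
```

```bash
python3 -c "
from h import *
plan(440,-79,180,-74.4)
s=manip.read_state();print(s['ft_force'],s['grip_width'],s['grip_force'])"
```

```text
at 5.625 [400.4 285.7 182.2] yang -6.3 j [-1.12  0.17  0.46  2.06 -0.09  0.92 -0.72]
offset [-358.2   79.2   -0. ] twist [-0.  -0.5 68.1]
[-0.98288955 -0.56881291 -2.02010232] 46.12342430543699 62.68864631652832
```

move_arm:
  increments:
    - {"offset":[-50,11,0],"twist":[0,0,9.7],"fingers":1}
    - {"offset":[-100,22,0],"twist":[0,0,19],"fingers":1}
    - {"offset":[-150,33,0],"twist":[0,0,29],"fingers":1}
    - {"offset":[-200,44,0],"twist":[0,0,39],"fingers":1}
    - {"offset":[-250,55,0],"twist":[0,0,48],"fingers":1}

```text
time_s: 6.25
ee_pos: [424.4, 27.8, 177.3]
tool_rot: [-0.0, 0.953, 0.304, -0.001]
ft_force: [1.6, 0.5, -2.0]
grip_width: 46.1
grip_force: 62.4
```

```bash
python3 -c "
from h import *
plan(440,-79,180,-74.4)
s=manip.read_state();print(s['ft_force'],s['grip_width'],s['grip_force'])"
```

```text
at 6.25 [424.4  27.8 177.3] yang -54.6 j [-0.88  0.03  0.74  2.21 -0.03  0.91 -1.07]
offset [-49.3  96.1  -2.7] twist [-0.   0.1 19.8]
[ 1.59593767  0.48649019 -2.01589281] 46.09092149882005 62.44037389755249
```

move_arm:
  increments:
    - {"offset":[-25,48,0],"twist":[0,0,10],"fingers":1}
    - {"offset":[-49,96,0],"twist":[0,0,19.8],"fingers":1}
    - {"offset":[-49,96,0],"twist":[0,0,19.8],"fingers":1}
    - {"offset":[-49,96,0],"twist":[0,0,19.8],"fingers":1}

```text
time_s: 6.75
ee_pos: [440.8, -76.6, 177.3]
tool_rot: [-0.0, 0.99, 0.139, -0.001]
ft_force: [-0.3, 1.0, -1.3]
grip_width: 45.8
grip_force: 62.5
```

```bash
cat > look.py <<'E'
from h import *
import sys
a,d=manip.capture("wrist"); cv2.imwrite("pics/%s.png"%sys.argv[1],a[:,:,::-1])
np.savez("w.npz",a=a,d=d)
for n in["purple_cartridge","base_left","base_right"]:
    for o in manip.cut_out("wrist",n)[:2]:
        p=pts("wrist",d,o["region"])
        if len(p)<30: continue
        print(n,round(o["conf"],2),o["bbox"],np.round(np.concatenate([np.ravel(x) for x in cv2.minAreaRect(p[:,:2].astype(np.float32))]),1),np.percentile(p[:,2],[2,50,98]).round(1))
for n,z in(("grip_post",80),("pivot",80),("saddle",71)):
    for o in manip.place_of("wrist",n)[:2]: print(n,round(o["conf"],2),np.round(o["point"]),ray("wrist",o["point"],z).round(1))
plan(440,-79,81,-74.4)
E
python3 look.py w2
```

```text
purple_cartridge 0.74 [205.2, 168.0, 95.1, 156.4] [434.  -73.5  72.  109.9  83.4] [160.3 185.9 190.5]
base_left 0.75 [8.7, 86.4, 121.7, 80.7] [444.9 131.9 127.5  60.6  84.7] [ 1.5 43.9 49.2]
base_left 0.71 [254.8, 141.4, 49.6, 71.5] [ 469.2 -107.6   77.9   41.6   58.7] [23.7 48.5 55.4]
base_right 0.84 [254.6, 141.3, 50.4, 72.3] [458.7 -98.4  65.9  48.2  14.5] [24.  48.5 54.8]
pivot 0.82 [476. 103.] [ 567.  -220.4   80. ]
pivot 0.51 [276. 187.] [459.3 -91.8  80. ]
at 7.1 [441.8 -76.  178.1] yang -73.9 j [-0.74  0.1   0.87  2.17 -0.1   0.91 -1.1 ]
offset [-2.6  2.4 97.1] twist [-0.   0.   0.5]
```

View pics/w2.png

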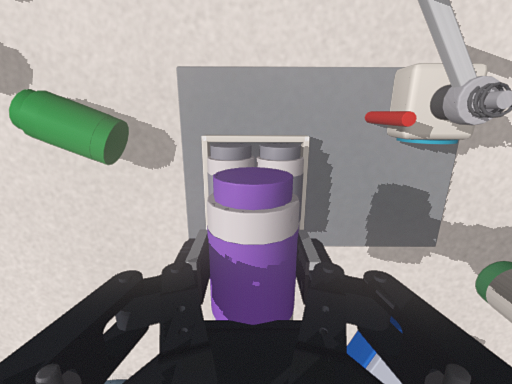

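Run:
```python
from h import *
d=np.load("w.npz")["d"]; m=np.zeros(d.shape,bool); m[60:260,170:460]=1
P=pts("wrist",d,m)
# plate edges & walls
pl=P[(P[:,2]>4)&(P[:,2]<9)]; 
m2=np.zeros(d.shape,bool); m2[130:240,198:312]=1; Q=pts("wrist",d,m2)
for yaw in(14.5,15.5,16.5):
    a=np.radians(yaw); ex=np.array([np.cos(a),np.sin(a)]); ey=np.array([-np.sin(a),np.cos(a)])
    c=np.array([440,-79.]); x=(Q[:,:2]-c)@ex; y=(Q[:,:2]-c)@ey; z=Q[:,2]
    g=(z>35)&(z<60); 
    print(yaw,"gray x",np.percentile(x[g],[1,50,98,99.5]).round(1),"y",np.percentile(y[g],[.5,2,98,99.5]).round(1))
    w=(z>19)&(z<24.5)
    print(" wall x99",np.percentile(x[w],[90,97,99]).round(1),"y",np.percentile(y[w],[1,3,97,99]).round(1))
    for s in(-1,1):   # cylinder axis fit in slices
        for lo,hi in((15,28),(28,45)):
            k=g&(y*s>0)&(x>lo)&(x<hi); 
            if k.sum()<30: continue
            A=np.c_[2*y[k],2*z[k],np.ones(k.sum())]; b=y[k]**2+z[k]**2
            s_=np.linalg.lstsq(A,b,rcond=None)[0]; print("  cyl",s,lo,k.sum(),s_[:2].round(1),np.sqrt(s_[2]+s_[0]**2+s_[1]**2).round(1))
    if yaw==15.5:
        X=(pl[:,:2]-c)@ex;Y=(pl[:,:2]-c)@ey; print("plate",np.percentile(X,[1,99]).round(),np.percentile(Y,[1,99]).round())
m=np.zeros(d.shape,bool); m[170:320,205:300]=1; p=pts("wrist",d,m); p=p[p[:,2]>150]
a=np.radians(15.5); print("purple x",np.percentile((p[:,:2]-tcp()[0][:2])@[np.cos(a),np.sin(a)],[1,50,99]), "z",np.percentile(p[:,2],99))
```

```text
14.5 gray x [-23.1  32.6  45.5  45.9] y [-47.8 -46.7  45.8  47.4]
 wall x99 [52.2 53.4 53.9] y [-55.2 -54.6  54.4  55. ]
  cyl -1 15 238 [-24.2  31.3] 23.8
  cyl -1 28 795 [-23.8  34.3] 19.2
  cyl 1 15 208 [24.9 31.6] 23.4
  cyl 1 28 836 [24.7 35.7] 17.5
15.5 gray x [-23.9  32.8  45.2  45.4] y [-47.7 -46.6  45.7  47.3]
 wall x99 [52.2 53.1 53.3] y [-54.9 -54.6  54.2  54.6]
  cyl -1 15 252 [-24.6  31.3] 23.7
  cyl -1 28 796 [-24.3  34.2] 19.1
  cyl 1 15 184 [24.5 31.2] 23.7
  cyl 1 28 827 [24.3 34.8] 18.5
plate [-75. 119.] [-216.   78.]
16.5 gray x [-24.7  32.7  45.4  45.6] y [-47.7 -46.6  45.4  46.9]
 wall x99 [52.2 53.1 53.3] y [-55.1 -54.6  54.2  54.7]
  cyl -1 15 258 [-25.   31.4] 23.6
  cyl -1 28 843 [-24.7  35.9] 17.5
  cyl 1 15 173 [24.1 31.2] 23.7
  cyl 1 28 803 [23.8 34.1] 19.2
purple x [-28.95274678  13.85185085  43.69977368] z 191.21717016544892
```

move_arm:
  increments:
    - {"offset":[-1.5,2.3,40],"twist":[0,0,0.6],"fingers":1}
    - {"offset":[-1.5,2.3,70],"twist":[0,0,0.6],"fingers":1}
    - {"offset":[-1.5,2.3,84],"twist":[0,0,0.6],"fingers":1}
    - {"offset":[-1.5,2.3,89],"twist":[0,0,0.6],"fingers":1}
    - {"offset":[-1.5,2.3,91],"twist":[0,0,0.6],"fingers":1}

```text
time_s: 7.72
ee_pos: [441.5, -79.5, 87.3]
tool_rot: [0.0, 0.991, 0.134, 0.0]
ft_force: [0.7, 0.1, -1.2]
grip_width: 46.2
grip_force: 62.5
```

```bash
python3 look.py w3; python3 -c "
from h import *
for i in range(1): print(manip.read_state()['ft_force'])"
```

```text
purple_cartridge 0.88 [207.9, 167.0, 89.0, 156.0] [444.1 -78.4  82.7  48.1  15.3] [ 71.   96.  100.6]
base_left 0.82 [0.0, 105.6, 72.6, 88.2] [448.   86.4  41.5  47.5  85.6] [ 6.8 36.2 48.8]
base_left 0.57 [178.9, 157.3, 70.0, 140.4] [ 4.129e+02 -4.310e+01  1.362e+02  4.230e+01  2.000e-01] [19.4 49.2 55.1]
base_right 0.62 [256.4, 156.1, 68.8, 139.8] [ 454.3 -113.8   93.5   41.3   31.3] [20.7 49.1 54.9]
grip_post 0.24 [338. 209.] [ 478.1 -114.6   80. ]
at 8.075 [441.5 -79.6  87.6] yang -74.7 j [-0.62  0.32  0.79  2.22 -0.35  0.72 -0.89]
offset [-1.3 -0.9  6.6] twist [-0.  -0.1 -0.3]
[ 0.25956247  0.08012654 -1.70497657]
```

View pics/w3.png

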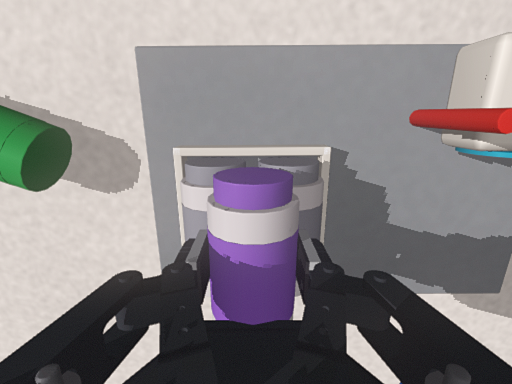

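```bash
cat > m.py <<'E'
from h import *
d=np.load("w.npz")["d"]; m=np.zeros(d.shape,bool); m[150:300,178:326]=1
Q=pts("wrist",d,m); a=np.radians(15.5); ex=np.array([np.cos(a),np.sin(a)]); ey=np.array([-np.sin(a),np.cos(a)])
x=(Q[:,:2]-[440,-79])@ex; y=(Q[:,:2]-[440,-79])@ey; z=Q[:,2]
g=(z>35)&(z<57)
for s in(-1,1):
    k=g&(y*s>24)&(y*s<50)&(abs(x)<52); print("grey x",np.percentile(x[k],[99,99.8]).round(1),"y",np.percentile(y[k]*s,[99]).round(1))
p=(z>74)&(z<105)&(abs(y)<30); print("purple x",np.percentile(x[p],[99,99.8]).round(1))
for lo,hi in((0,15),(15,27),(27,38)):
    k=p&(x>lo)&(x<hi)&(z>80); 
    A=np.c_[2*y[k],2*z[k],np.ones(k.sum())]; s=np.linalg.lstsq(A,y[k]**2+z[k]**2,rcond=None)[0]; print(lo,k.sum(),s[:2].round(1),np.sqrt(s[2]+s[0]**2+s[1]**2).round(1),z[k].max().round(1))
E
python3 m.py
```

```text
grey x [44.  44.1] y [47.3]
grey x [43.8 43.9] y [46.6]
purple x [45.  45.1]
0 3543 [-0.6 81.7] 22.9 105.0
15 2190 [-0.8 76.3] 23.6 101.8
27 2268 [-0.8 79.2] 19.7 101.3
```

move_arm:
  increments:
    - {"offset":[-1,-0.3,2.5],"twist":[0,0,0],"fingers":1}
    - {"offset":[-1,-0.3,4.5],"twist":[0,0,0],"fingers":1}
    - {"offset":[-1,-0.3,5],"twist":[0,0,0],"fingers":1}

```text
time_s: 8.45
ee_pos: [440.1, -79.5, 83.1]
tool_rot: [-0.001, 0.991, 0.134, -0.001]
ft_force: [-4.4, 1.8, 14.6]
grip_width: 46.1
grip_force: 64.1
```

move_arm:
  increments:
    - {"offset":[0,0,0.8],"twist":[0,0,0],"fingers":1}
    - {"offset":[0,0,0.8],"twist":[0,0,0],"fingers":1}

```text
time_s: 8.7
ee_pos: [440.2, -79.4, 83.0]
tool_rot: [-0.002, 0.991, 0.133, -0.001]
ft_force: [-5.8, 1.6, 20.3]
grip_width: 45.9
grip_force: 64.9
```

move_arm:
  increments:
    - {"offset":[0,0,-1.5],"twist":[0,0,0],"fingers":1}
    - {"offset":[0,0,-1.5],"twist":[0,0,0],"fingers":0.35}
    - {"offset":[0,0,-1.5],"twist":[0,0,0],"fingers":0.25}
    - {"offset":[0,0,-1.5],"twist":[0,0,0],"fingers":0.2}
    - {"offset":[0,0,-1.5],"twist":[0,0,0],"fingers":0.2}

```text
time_s: 9.32
ee_pos: [440.0, -79.7, 82.8]
tool_rot: [0.0, 0.991, 0.133, -0.0]
ft_force: [0.3, 0.2, -0.8]
grip_width: 67.6
grip_force: 0.0
```

move_arm:
  increments:
    - {"offset":[0,0,-10],"twist":[0,0,0],"fingers":0.2}
    - {"offset":[0,0,-35],"twist":[0,0,0],"fingers":0.2}
    - {"offset":[0,0,-70],"twist":[0,0,0],"fingers":0.2}
    - {"offset":[0,0,-110],"twist":[0,0,0],"fingers":0.2}
    - {"offset":[0,0,-120],"twist":[0,0,0],"fingers":0.2}

```text
time_s: 9.95
ee_pos: [441.9, -80.0, 205.6]
tool_rot: [-0.001, 0.991, 0.133, 0.003]
ft_force: [0.7, 0.4, 0.6]
grip_width: 68.3
grip_force: 0.0
```

```bash
sed -i 's/plan(440,-79,81,-74.4)/plan(627,-149,200,-15)/' look.py; python3 look.py w4; sed -i 's/\[150:300,178:326\]/[60:330,150:350]/' m.py; python3 m.py
```

```text
purple_cartridge 0.8 [228.6, 145.2, 48.1, 99.4] [413.9 -81.8 137.9  58.6  18. ] [70.3 90.2 94.8]
purple_cartridge 0.24 [365.3, 333.7, 50.5, 50.3] [ 301.5 -256.9  373.9   48.1   48. ] [52.9 54.5 55.7]
base_left 0.68 [30.8, 94.8, 104.7, 69.0] [441.7 122.8 110.6  59.5  84.2] [ 9.4 40.7 46.1]
base_left 0.63 [209.1, 144.3, 36.9, 84.8] [430.1 -43.5  93.6  38.1   2.1] [27.9 47.6 52.3]
base_right 0.83 [257.4, 139.2, 37.8, 86.6] [ 439.6 -116.   111.7   36.8   28.7] [27.3 47.  51.5]
base_right 0.55 [385.5, 0.0, 90.4, 120.9] [ 594.1 -216.7  158.9   85.6   57.7] [ 66.7  76.8 100.6]
grip_post 0.57 [406.   0.] [ 621.6 -152.9   80. ]
pivot 0.65 [447. 102.] [ 561.3 -219.1   80. ]
at 10.3 [438.9 -79.6 201.6] yang -74.7 j [-0.8   0.04  0.92  2.15 -0.04  0.97 -1.16]
offset [163.1 116.7   1.1] twist [ -0.1   0.2 -59.7]
grey x [39.5 39.6] y [45.8]
grey x [38.9 39.4] y [47.3]
purple x [39.6 39.8]
0 706 [ 0.7 68.4] 23.3 93.1
15 572 [ 0.7 67.9] 23.2 92.3
27 457 [ 0.9 71.3] 17.0 91.6
```

View pics/w4.png

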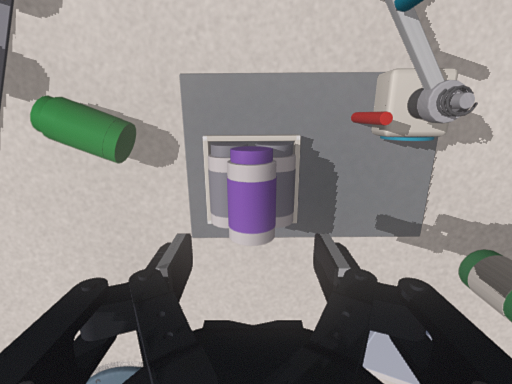

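Purple lies in the groove (column 252, rows 147–243); its end is level with the grey ones and it is centred over the groove. Next, the post.

move_arm:
  increments:
    - {"offset":[32,23,0],"twist":[0,0,-10],"fingers":0.4}
    - {"offset":[64,46,0],"twist":[0,0,-20],"fingers":0.4}
    - {"offset":[96,69,0],"twist":[0,0,-30],"fingers":0.4}
    - {"offset":[128,92,0],"twist":[0,0,-40],"fingers":0.4}
    - {"offset":[164,120,0],"twist":[0,0,-50],"fingers":0.4}

```text
time_s: 10.92
ee_pos: [630.3, -151.8, 200.4]
tool_rot: [-0.001, 0.84, 0.542, -0.002]
ft_force: [-0.3, 0.7, -0.6]
grip_width: 51.2
grip_force: 0.0
```

move_arm:
  increments:
    - {"offset":[0,0,0],"twist":[0,0,-10],"fingers":0.4}
    - {"offset":[0,0,0],"twist":[0,0,-10],"fingers":0.4}
    - {"offset":[0,0,0],"twist":[0,0,-10],"fingers":0.4}

```text
time_s: 11.3
ee_pos: [629.1, -151.8, 201.8]
tool_rot: [-0.001, 0.792, 0.61, -0.001]
ft_force: [-0.5, 0.3, -0.0]
grip_width: 51.3
grip_force: 0.0
```

```bash
sed -i 's/plan(627,-149,200,-15)/plan(627,-153,110,-15)/' look.py; sed -i 's/^for n in\[.*/for n in["grip_post","reader_arm"]:/' look.py; python3 look.py w5; python3 -c "
from h import *
z=np.load('w.npz'); hsv=cv2.cvtColor(z['a'],cv2.COLOR_RGB2HSV); m=(hsv[...,0]>84)&(hsv[...,0]<104)&(hsv[...,1]>110)
p=pts('wrist',z['d'],m); p=p[(p[:,2]>100)&(p[:,2]<140)]; print(len(p),np.median(p,0),p.min(0),p.max(0)); q=p[p[:,2]>126]; print(len(q),(q.min(0)+q.max(0))/2)
print(manip.read_state()['grip_width'])"
```

```text
grip_post 0.76 [241.1, 185.4, 18.4, 38.2] [ 620.2 -179.5   71.5   21.6   78.1] [  1.4 128.3 132.3]
reader_arm 0.95 [203.8, 87.8, 112.2, 203.3] [ 609.9 -181.5  276.1   42.3   47.7] [ 77.2  90.1 131.7]
grip_post 0.95 [254. 193.] [ 631.  -151.8   80. ]
pivot 0.82 [210. 269.] [ 566.1 -220.8   80. ]
at 11.6 [ 629.8 -151.6  203.1] yang -14.7 j [-0.34  0.5   0.68  1.67 -0.35  1.09  0.18]
offset [-2.1 -2.4 93.1] twist [ 0.  -0.   0.3]
418 [ 628.06871054 -148.54737093  131.19287482] [ 620.74580579 -159.33572542  100.31511937] [ 634.89987998 -144.71908337  133.51434636]
296 [ 627.82284288 -152.0274044   129.79086423]
51.149749121520664
```

View pics/w5.png

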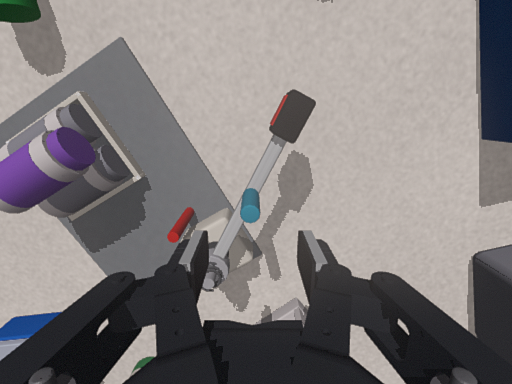

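The teal post top sits at (250,200), in line with the fingers. The purple cartridge still lies in its groove, at (45,165). Descend and grip the post.

move_arm:
  increments:
    - {"offset":[0,-1.5,40],"twist":[0,0,0],"fingers":0.4}
    - {"offset":[0,-1.5,75],"twist":[0,0,0],"fingers":0.4}
    - {"offset":[0,-1.5,90],"twist":[0,0,0],"fingers":0.4}
    - {"offset":[0,-1.5,93],"twist":[0,0,0],"fingers":0.4}
    - {"offset":[0,-1.5,93],"twist":[0,0,0],"fingers":0.7}

```text
time_s: 12.22
ee_pos: [629.4, -152.0, 111.1]
tool_rot: [0.001, 0.792, 0.611, 0.001]
ft_force: [0.8, 0.3, -0.2]
grip_width: 34.1
grip_force: 0.0
```

move_arm:
  increments:
    - {"offset":[0,0,0],"twist":[0,0,0],"fingers":1}
    - {"offset":[0,0,0],"twist":[0,0,0],"fingers":1}
    - {"offset":[0,0,0],"twist":[0,0,0],"fingers":1}
    - {"offset":[0,0,0],"twist":[0,0,0],"fingers":1}

```text
time_s: 12.72
ee_pos: [627.2, -151.4, 111.6]
tool_rot: [-0.002, 0.792, 0.611, -0.0]
ft_force: [-4.7, 1.7, 5.9]
grip_width: 14.3
grip_force: 58.3
```

```bash
cat > arc.py <<'E'
from h import *
p,r=tcp(); piv=np.array([567.3,-220.2]); s=manip.read_state()
v=p[:2]-piv; print(s["time_s"],p.round(1),"r",np.hypot(*v).round(1),"ang",(np.degrees(np.arctan2(v[1],v[0]))).round(1),"F",s["ft_force"].round(1),s["grip_width"],s["grip_force"],"yang",np.degrees(np.arctan2(*r.as_matrix()[[1,0],1])).round(1))
a0=np.arctan2(v[1],v[0])
for a in np.radians([58,68,78,88,94,98,102,104,105.5,107,108]):
    if a>a0: q=piv+90*np.array([np.cos(a),np.sin(a)]); print(np.degrees(a).round(1),r.inv().apply(np.r_[q,p[2]]-p).round(1))
E
python3 arc.py
```

```text
12.725 [ 627.2 -151.4  111.6] r 91.2 ang 48.9 F [-4.7  1.7  5.9] 14.27243935615281 58.27823281288147 yang -14.7
58.0 [  4.2 -13.7   0. ]
68.0 [  7.6 -29.1   0.1]
78.0 [  8.2 -44.7   0.1]
88.0 [  6.1 -60.3   0.2]
94.0 [  3.5 -69.4   0.2]
98.0 [  1.3 -75.2   0.2]
102.0 [ -1.3 -81.    0.2]
104.0 [ -2.8 -83.7   0.3]
105.5 [ -3.9 -85.8   0.3]
107.0 [ -5.1 -87.8   0.3]
108.0 [ -6.  -89.1   0.3]
```

move_arm:
  increments:
    - {"offset":[4.2,-13.7,0],"twist":[0,0,0],"fingers":1}
    - {"offset":[7.6,-29.1,0],"twist":[0,0,0],"fingers":1}
    - {"offset":[8.2,-44.7,0],"twist":[0,0,0],"fingers":1}
    - {"offset":[6.1,-60.3,0],"twist":[0,0,0],"fingers":1}
    - {"offset":[4.9,-65,0],"twist":[0,0,0],"fingers":1}

```text
time_s: 13.35
ee_pos: [569.4, -128.6, 111.7]
tool_rot: [0.002, 0.791, 0.612, 0.003]
ft_force: [4.2, 1.7, 0.9]
grip_width: 14.5
grip_force: 59.4
```

```bash
python3 arc.py
```

```text
13.35 [ 569.4 -128.6  111.7] r 91.7 ang 88.7 F [4.2 1.7 0.9] 14.486075544417288 59.42981958389282 yang -14.6
94.0 [-3.9 -7.6 -0.1]
98.0 [ -6.1 -13.5  -0.1]
102.0 [ -8.7 -19.2  -0.2]
104.0 [-10.2 -22.   -0.2]
105.5 [-11.3 -24.1  -0.2]
107.0 [-12.5 -26.1  -0.2]
108.0 [-13.4 -27.4  -0.2]
```

move_arm:
  increments:
    - {"offset":[-1.5,-5,0],"twist":[0,0,0],"fingers":1}
    - {"offset":[-3.6,-10.2,0],"twist":[0,0,0],"fingers":1}
    - {"offset":[-5,-14,0],"twist":[0,0,0],"fingers":1}
    - {"offset":[-6.6,-17.3,0],"twist":[0,0,0],"fingers":1}
    - {"offset":[-6.6,-17.3,0],"twist":[0,0,0],"fingers":1}

```text
time_s: 13.98
ee_pos: [551.9, -129.9, 111.6]
tool_rot: [0.001, 0.791, 0.612, 0.003]
ft_force: [5.1, 3.4, 2.2]
grip_width: 14.5
grip_force: 59.5
```

move_arm:
  increments:
    - {"offset":[-1,-2,0],"twist":[0,0,0],"fingers":1}
    - {"offset":[-1.8,-3.5,0],"twist":[0,0,0],"fingers":1}
    - {"offset":[-1.8,-3.5,0],"twist":[0,0,0],"fingers":1}

```text
time_s: 14.35
ee_pos: [548.3, -130.6, 111.6]
tool_rot: [0.001, 0.791, 0.612, 0.004]
ft_force: [4.9, 4.0, 2.1]
grip_width: 14.6
grip_force: 59.5
```

```bash
python3 arc.py
```

```text
14.35 [ 548.3 -130.6  111.6] r 91.6 ang 102.0 F [4.9 4.  2.1] 14.572688598738589 59.47753429412842 yang -14.5
102.0 [-1.5  0.7 -0. ]
104.0 [-2.9 -2.1 -0. ]
105.5 [-4.1 -4.1 -0. ]
107.0 [-5.3 -6.2 -0.1]
108.0 [-6.1 -7.5 -0.1]
```

move_arm:
  increments:
    - {"offset":[-0.9,-1.8,0],"twist":[0,0,0],"fingers":1}
    - {"offset":[-1.4,-2.7,0],"twist":[0,0,0],"fingers":1}
    - {"offset":[-1.4,-2.7,0],"twist":[0,0,0],"fingers":1}

```text
time_s: 14.72
ee_pos: [545.3, -131.2, 111.6]
tool_rot: [0.001, 0.791, 0.612, 0.004]
ft_force: [5.2, 3.7, 2.2]
grip_width: 14.8
grip_force: 59.5
```

move_arm:
  increments:
    - {"offset":[-0.9,-1.8,0],"twist":[0,0,0],"fingers":1}
    - {"offset":[-1.4,-2.7,0],"twist":[0,0,0],"fingers":1}
    - {"offset":[-1.4,-2.7,0],"twist":[0,0,0],"fingers":1}

```text
time_s: 15.1
ee_pos: [542.5, -132.0, 111.6]
tool_rot: [0.001, 0.791, 0.612, 0.004]
ft_force: [4.7, 4.6, 2.0]
grip_width: 14.5
grip_force: 59.5
```

move_arm:
  increments:
    - {"offset":[-0.5,-0.9,0],"twist":[0,0,0],"fingers":1}
    - {"offset":[-1,-1.8,0],"twist":[0,0,0],"fingers":1}
    - {"offset":[-1,-1.8,0],"twist":[0,0,0],"fingers":1}

```text
time_s: 15.48
ee_pos: [542.1, -132.1, 111.7]
tool_rot: [0.003, 0.791, 0.612, 0.005]
ft_force: [8.5, 4.2, -1.6]
grip_width: 14.3
grip_force: 59.0
```

move_arm:
  increments:
    - {"offset":[-0.5,-0.9,0],"twist":[0,0,0],"fingers":1}
    - {"offset":[-1,-1.8,0],"twist":[0,0,0],"fingers":1}
    - {"offset":[-1,-1.8,0],"twist":[0,0,0],"fingers":1}

```text
time_s: 15.85
ee_pos: [541.9, -132.1, 111.7]
tool_rot: [0.004, 0.79, 0.613, 0.006]
ft_force: [12.8, 3.8, -5.0]
grip_width: 14.4
grip_force: 58.8
```

The post has stopped moving and the force is rising, so the arm is at its stop. I'll add a little more push and check by camera.

move_arm:
  increments:
    - {"offset":[-0.4,-0.9,0],"twist":[0,0,0],"fingers":1}
    - {"offset":[-0.4,-0.9,0],"twist":[0,0,0],"fingers":1}
    - {"offset":[-0.4,-0.9,0],"twist":[0,0,0],"fingers":1}

```text
time_s: 16.23
ee_pos: [541.7, -132.1, 111.8]
tool_rot: [0.004, 0.79, 0.613, 0.006]
ft_force: [14.0, 4.5, -6.0]
grip_width: 14.8
grip_force: 58.7
```

```bash
python3 - <<'E'
from h import *
a,d=manip.capture("wrist"); b,d2=manip.capture("scene")
c=cv2.resize(b[150:270,150:410],(800,369))
cv2.imwrite("pics/fin.png",np.vstack([c,np.pad(cv2.resize(a,(300,225)),((0,0),(0,500),(0,0)))])[:,:,::-1])
for o in manip.cut_out("scene","purple_cartridge")[:2]:
    p=pts("scene",d2,o["region"]); print(o["conf"],np.median(p,0),np.percentile(p[:,2],98))
E
python3 arc.py
```

```text
0.94 [452.93884308 -71.68701156  88.91767777] 96.65640290922806
16.375 [ 541.7 -132.1  111.8] r 91.8 ang 106.2 F [14.4  4.1 -6.7] 14.731975247526986 58.68558347225189 yang -14.4
107.0 [-2.2 -0.2 -0. ]
108.0 [-3.  -1.5 -0. ]
```

View pics/fin.png

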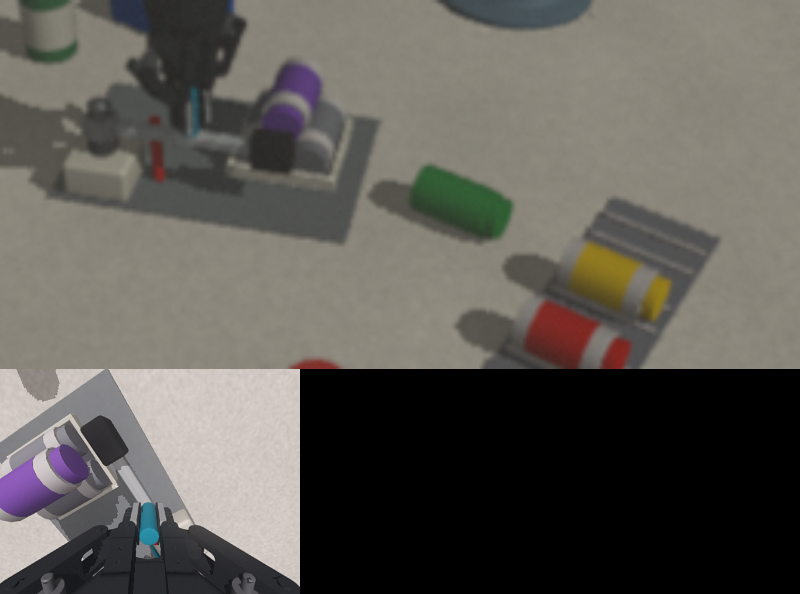

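The arm is at its stop, with the head (275,150) facing the end of the purple cartridge. Purple rests in the groove at (292,100), and the fingers hold the teal post at (193,110).

```bash
python3 -c "
from cell import manip
print(manip.job_done())"
```

```text
the job is handed in; nothing more can be done
None
```

I laid the purple cartridge centred on the two grey ones and let it go, then swung the reader arm to its stop and handed the job in at about 16 s, still holding the grip post there; the hand-in gave no verdict.

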